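# Turn the yellow leaf of the colour swatch book

## Robot

A 6-joint arm with a two-finger parallel gripper is mounted at the origin on the work surface. World frame = base frame: x ahead of the robot, y to its left, z up, the work surface at z = 0. Lengths are in m, angles in degrees, forces in N, time in s.
With the tool pointing down it reaches from about 0.375 to 0.9 m from the base axis. Payload 3.1 kg.
Tool frame: the origin (TCP) lies at the very end of the fingers, on their centre line; the grasp point (between the pads) lies 19 mm behind it (bot.tcp_to_grasp is the distance from the TCP to the grasp point, in m); z points along the fingers, y is the direction in which the jaws open and shut (so a half turn about z gives the same grasp; the last joint's range is limited). The gripper opens to 87 mm and grips with 3 to 60 N. Pads are 19 mm wide; open, the fingers measure 117 mm over their backs; the gripper's body (75 mm by 190 mm) begins 51 mm behind the grasp point.
Start: joints at [-73.883, 30.224, 82.088, -0, 67.689, -10.227], TCP at [0.277, -0.56, 0.223] pointing down, gripper open.
Joint ranges: [-176.69, 176.69], [-43.24, 126.21], [12.49, 139.97], [-82, 262], [0, 151.66], [-163.58, 163.58]. Speed limits (degrees/s): [159.86, 159.86, 180, 180, 180, 180].

## Interface

Orientations are given as a 3x3 rotation matrix whose columns are the frame's x, y, z axes.
In Python, from rig import telemetry, eyes, order, bot gives the robot as it stands. The module is installed in compiled form; this text tells all that it offers.
- The arm moves only by the tool servo_tool, never from a script. Its argument "targets" is a list of rows, each a list of 2 entries, a list of its own where there are three numbers: the shift along the tool's x, y, z in m, then the turn, a rotation vector about the tool's x, y, z in rad. In form: [[[tx, ty, tz], [wx, wy, wz]], ...]. A call has 1 to 12 rows; each row is the pose to reach, as a shift and turn from the pose commanded when the call began, along the tool's axes at that moment; what a row does not reach only later rows make up. A row lasts 1/8 s, in which the tool goes at most 62.5 mm and 10.7 degrees, less where a joint would pass 70% of its speed; a pose out of reach is approached as far as the arm can. A call with a gripper value outside its range is refused whole. "gripper" is the finger opening in m, from 0 to 0.087, set as the call begins (left out, the last holds). The fingers move at their own pace and stop on an object; the grip force is fixed at half the most. Time passes only in rows, so rows that repeat a pose let the fingers close. It gives the time, the measured TCP pose, the force and the opening at its end, in the units of the state.
- telemetry.read_state(): the state, without advancing time (a new reading comes with each control period).
- eyes.capture(name): name is "scene" or "top" or "wrist"; returns a dict with "pixels" (420x560x3 uint8, blue, green, red), "intrinsics" (3x3 intrinsics, pixels), "k1" (the pictures are not rectified: a ray, as slopes to the right and down, at radius r is drawn at 1 + k1 r^2 times it, then the intrinsics apply), "extrinsics" (4x4, takes a point from camera to world coordinates); the wrist camera has in their place "T_tool_cam" (4x4, takes a point from camera to tool coordinates, whose origin is the TCP and whose axes are the flange's). Camera axes: x right, y down, z forward; pixel columns grow to the right and rows downward; lengths in m; the calibration is good to about 2 mm. A picture is of the moment at which its call begins: read the wrist's pose just before it. There is no depth.
- order.hand_in(): hands the job in, once; it reports no verdict.
The state is a dict: "time_s": time; "joint_positions": joint angles; "qvel": joint speeds; "tau": joint torques, N m; "position": TCP position; "tcp_rot": TCP orientation; "force": force on the tool from outside, world axes, zero at the start; "moment": the same for the moment, N m; "opening": opening from 0.0 (shut) to 1.0 (fully open).
Only numpy, scipy, OpenCV 4.12 (cv2) and the standard library are available. Lean on these libraries where they do the work, as an engineer would, in place of code of your own. Each camera call takes 0.05 s, during which the arm holds its last target. There are 200 camera calls.

## Task

The colour swatch book lies open on the craft desk. With a fingertip, turn the top board, the one with the yellow tab, over the rings so that it lies flat on the other side and the page with the purple tab shows. Turn that one board only, gently and without gripping it or flinging it over, do not lift or shove the book, and leave the things around it where they are.

Things in the scene. Friction and masses are not known exactly. Their poses are not given: they have to be found in the camera images.
- book: Open ring-bound swatch book, loose, 1.3 kg. Origin on the desk under mid-spine; x along the spine, +y towards the boards already turned, boards still to turn on the -y side, z up. Each pile: 218 mm along x, out to 152 mm from the spine, 32 mm high. Three steel rings of 60 mm diameter (wire 4 mm) round the spine axis at x = -75, 0, 75 mm, tops 66 mm above the desk.
- spine (a point): Middle of the spine axis (the line about which the boards turn, along the book's x), 34 mm above the desk.
- leaf (a joint): Angle of the top board (yellow tab) about the spine axis: 0 flat on the -y pile, 1.57 upright, 3.14 flat on the +y pile. Stiff board, 3 mm thick, about 140 g, 210 mm along the spine, 16 to 150 mm from the spine axis, its plane through that axis. Swings freely with slight drag; let go, it falls by itself to the side it leans to, without damage.
- leaf_tab (a point): Centre of the top board's yellow tab, 161 mm from the spine axis, 52.5 mm to the book's +x of its middle. Tab 95 mm long along the spine, 3 mm thick, 23 mm beyond board and pile (150 to 173 mm from the axis). While flat, 32 mm of free height between tab and desk. Axes: x along the spine, -y outward from it, z normal to the board (up at the start).
- under_leaf (a joint): Angle of the next board below (purple tab), same sense, 0 = flat. It must stay flat.
- under_leaf_tab (a point): Centre of the purple tab of the next board: same size as the yellow one, but 52.5 mm towards the book's -x from the middle, and 4 mm lower. The two tabs are 10 mm apart, side by side.
- pen_pot: Pink pot of pens, 72 mm across, 140 mm high with the pens. Origin under its centre. Bystander.
- mini_press: Hand-size pale blue press on its rubber rest, 118 x 80 mm, 102 mm high. Origin under its centre. Bystander.
- squeegee: Teal plastic scraper lying flat, 90 x 100 mm, up to 14 mm high. Origin under its centre. Bystander.
- weeding_hook: White pen-like weeding hook lying flat along its x, 145 mm long, 13 mm high. Origin under its middle. Bystander.

How it is judged (in metres and radians):
On the way, in this order (a step that is already met when the one before it is completed fails the run):
1. the yellow-tabbed board is raised past half way to upright by the finger (value of joint leaf above 0.7 rad and contact force between the fingers and leaf above 0.05 N), for 0.1 s.
2. the yellow-tabbed board has come down flat on the other side (value of joint leaf above 3.05 rad), for 0.2 s.
At the end, for the whole second after the job is handed in: The yellow-tabbed board lies flat on the turned side (within 5 degrees) and at rest, the purple-tabbed board is still flat (within 3.5 degrees), the book lies level within 30 mm of where it was, and the four things around it are within 15 mm of where they were (value of joint leaf above 3.05 rad and velocity of joint leaf below 0.05 rad/s and value of joint under_leaf below 0.06 rad and distance of book from where it was at the start of the episode below 0.03 m and angle between book's own z axis and vertical below 0.03 rad and linear speed of book below 0.01 m/s and distance of each of pen_pot, mini_press, squeegee, weeding_hook from where it was at the start of the episode below 0.015 m); the robot touches nothing.
It fails at once if the board is pinched between the fingers (more than 2 N while the grasp point lies inside the board) or forced (more than 15 N from the fingers) (contact force between the fingers and leaf above 15 N or (contact force between the fingers and leaf above 2 N and z of the grasp point in the frame of leaf_tab between -0.004 and 0.004 m and y of the grasp point in the frame of leaf_tab between -0.012 and 0.15 m)).
It fails at once if the board is flung over (faster than 7 rad/s) (velocity of joint leaf above 7 rad/s).
It fails at once if the purple-tabbed board is raised too (more than 0.15 rad) (value of joint under_leaf above 0.15 rad).
It fails at once if the book is lifted, tipped, or shoved along the desk (more than 30 mm) (height (world z) of book above 0.01 m or angle between book's own z axis and vertical above 0.1 rad or distance of book from where it was at the start of the episode above 0.03 m).
It fails at once if a bystander is moved (more than 15 mm) (distance of any of pen_pot, mini_press, squeegee, weeding_hook from where it was at the start of the episode above 0.015 m).
It also fails if it takes over 54 s, if anything falls off the work surface, if the arm or the gripper's body presses on something with over 40 N, if the wrist force passes 120 N, or if a joint passes its speed limit or range.

## Working session

There is one attempt and no reset: what is moved stays moved. The work goes in short steps, Python scripts to look and compute and a tool call to move; the robot and the scene stay as the last step left them, time stands still between calls to the robot, and variables do not carry over. Pictures are saved under pics/ and viewed, about 8 in all and at most 12, crops included, and the job is handed in when it is done.

Besides the shell and the picture viewer there is one more tool, called after "Emit:" as name([rows], argument=value, ...), one row to a line, values as JSON. servo_tool: Moves the arm, as the interface text tells. Its arguments: {"type":"object","properties":{"targets":{"type":"array","items":{"type":"array"}},"gripper":{"type":"number"}},"required":["targets"]}

```bash
mkdir -p pics
python3 - <<'E'
from rig import telemetry, eyes, order, bot
import cv2
s=telemetry.read_state(); print(s['time_s'],s['position'],s['tcp_rot'],s['opening'],bot.tcp_to_grasp)
for n in ('scene','top'):
    c=eyes.capture(n); cv2.imwrite(f'pics/{n}0.png',c['pixels']); print(n,c['intrinsics'],c['k1'],c['extrinsics'])
E
```

```text
0.0 [ 0.27717662 -0.55936652  0.22156849] [[ 8.96136474e-01  4.43778154e-01 -6.08195545e-04]
 [ 4.43778420e-01 -8.96134194e-01  2.05426274e-03]
 [ 3.66612102e-04 -2.11080383e-03 -9.99997705e-01]] 1.0016957356810494 0.0187
scene [[436.75780009   0.         281.1891887 ]
 [  0.         436.75780009 207.24176474]
 [  0.           0.           1.        ]] -0.07296287155341913 [[-0.3085407   0.73157901 -0.60794309  1.13943867]
 [ 0.95110597  0.22776948 -0.20861087  0.2931981 ]
 [-0.01414445 -0.64258324 -0.76608532  0.75328211]
 [ 0.          0.          0.          1.        ]]
top [[384.11323512   0.         282.02261673]
 [  0.         384.11323512 207.17843188]
 [  0.           0.           1.        ]] -0.062337844234191336 [[ 1.73966908e-01 -9.60416385e-01  2.17568108e-01  4.19948447e-01]
 [-9.84751453e-01 -1.69735110e-01  3.81387924e-02  9.84650449e-02]
 [ 2.99825632e-04 -2.20885398e-01 -9.75299724e-01  7.95646315e-01]
 [ 0.00000000e+00  0.00000000e+00  0.00000000e+00  1.00000000e+00]]
```

View pics/top0.png

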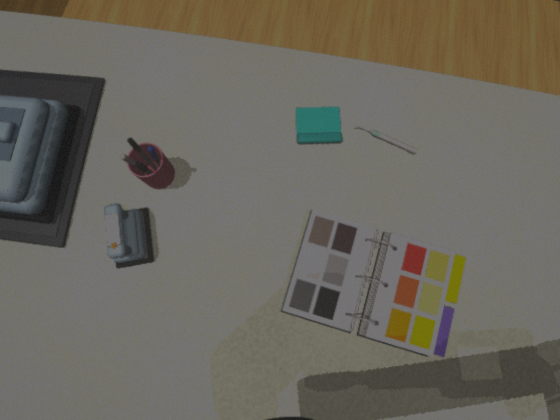

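View pics/scene0.png

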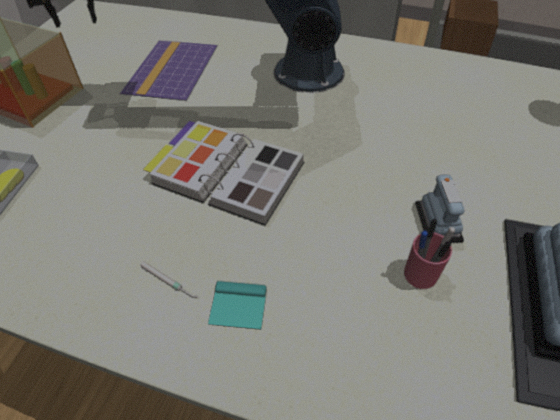

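Top view: the yellow tab is at about (456,279), the purple tab at (444,331), and the spine runs (386,240)–(358,322). I'll enlarge the book to get accurate corners.

Run:
```python
import cv2
p=cv2.imread('pics/top0.png')[200:365,270:480]
p=cv2.resize(p,None,fx=3.6,fy=3.6,interpolation=cv2.INTER_CUBIC)
cv2.imwrite('pics/crop.png',cv2.convertScaleAbs(p,alpha=1.3))
```

```text
(no output)
```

View pics/crop.png

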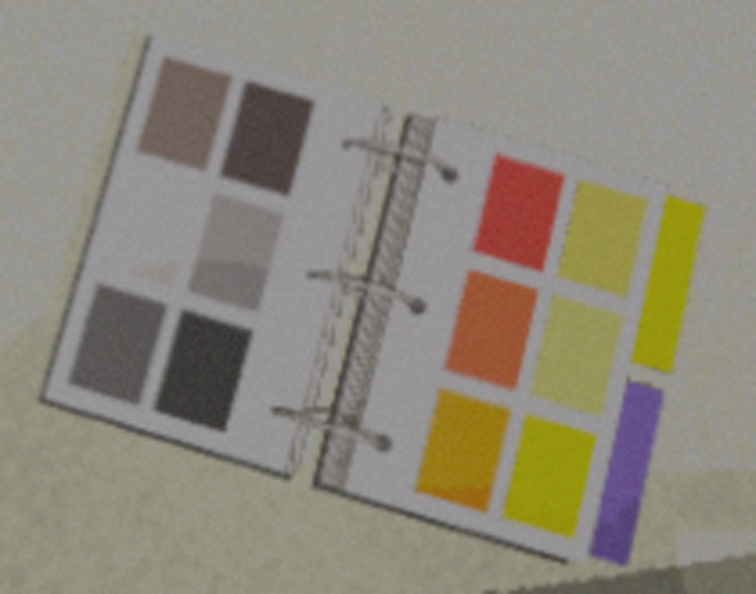

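```bash
cat > h.py <<'E'
import numpy as np
from scipy.optimize import least_squares
from rig import telemetry, eyes, order, bot
def project(P,K,k1,T):
    c=(P-T[:3,3])@T[:3,:3]; s=c[:,:2]/c[:,2:]
    s=s*(1+k1*(s**2).sum(1,keepdims=True)); return s*[K[0,0],K[1,1]]+K[:2,2]
def book(p):
    c,s=np.cos(p[2]),np.sin(p[2]); return np.array([[c,-s,0],[s,c,0],[0,0,1]]),np.array([p[0],p[1],0])
E
python3 - <<'E'
from h import *
c=eyes.capture('top')
obj=np.array([[100,-150,34],[100,-173,34],[5,-173,34],[5,-150,34],[-5,-150,30],[-5,-173,30],[-100,-173,30],[-100,-150,30],[109,152,32],[-109,152,32]])/1e3
cr=np.array([[666,196],[706,205],[672,372],[633,362],[628,381],[663,389],[629,564],[590,555],[148,38],[41,402]])
px=(cr+.5)/3.6-.5+[270,200]
f=lambda p:(project(obj@book(p)[0].T+book(p)[1],c['intrinsics'],c['k1'],c['extrinsics'])-px).ravel()
r=least_squares(f,[.45,-.2,-.2]); print(r.x,np.degrees(r.x[2])); print(f(r.x).reshape(-1,2).round(1))
R,o=book(r.x); np.save('book.npy',r.x)
print('tab',R@[.0525,-.161,.034]+o,'spine',o)
E
```

```text
[ 0.47413687 -0.06904618 -0.11385717] -6.523535407950657
[[ 0.  -0.7]
 [-0.1  0. ]
 [ 0.2  0.3]
 [-0.2 -0.2]
 [-0.7 -0.5]
 [ 0.8  0.5]
 [ 0.2  0.7]
 [-0.4 -0.1]
 [ 0.4 -2.6]
 [-0.3  2.1]]
tab [ 0.50800552 -0.23496834  0.034     ] spine [ 0.47413687 -0.06904618  0.        ]
```

```bash
cat >> h.py <<'E'
from scipy.spatial.transform import Rotation as Rn
B,O=book(np.load('book.npy'))
X=0.05
def tool(y,z,a):
    "TCP at book (X,y,z), tilt a deg about book x (0 = down, + = pointing to +y)"
    t=np.radians(a); c,s=np.cos(t),np.sin(t)
    return B@np.array([X,y,z])+O, B@np.array([[1,0,0],[0,-c,s],[0,-s,-c]])
def tip(y,z,a,gap,side=1):
    "tool pose with the inner corner of finger A (side 1) or B (-1) at book (y,z)"
    t=np.radians(a); k=side*gap/2
    return tool(y+k*np.cos(t),z+k*np.sin(t),a)
def follow(th,gap,d=.02,amax=40):
    "finger A (th<=90) or B (th>90) supporting the board edge at angle th deg, reaching d inside the edge"
    a=np.clip(90-th,-amax,amax); side=1 if th<=90 else -1
    t,u=np.radians(a),np.radians(th)
    n=-.0015*side
    E=np.array([-.173*np.cos(u)+n*np.sin(u), .034+.173*np.sin(u)+n*np.cos(u)])
    P=E-d*np.array([-np.sin(t),np.cos(t)])
    return tip(*P,a,gap,side)
def rows(targets):
    s=telemetry.read_state(); p0,R0=np.array(s['position']),np.array(s['tcp_rot'])
    for p,R in targets:
        print([(R0.T@(p-p0)).round(3).tolist(), Rn.from_matrix(R0.T@R).as_rotvec().round(3).tolist()],',')
def where():
    s=telemetry.read_state(); p=B.T@(np.array(s['position'])-O); z=B.T@np.array(s['tcp_rot'])[:,2]
    print(s['time_s'],'book TCP',p.round(4),'tilt',np.degrees(np.arctan2(z[1],-z[2])).round(1),'zx',z[0].round(3),'F',np.round(B.T@np.array(s['force']),2),'j',np.round(s['joint_positions']),'open',s['opening'])
E
python3 - <<'E'
from h import *
where()
p,R=follow(0,.04); print((B.T@(p-O)).round(3))
f=B.T@(p-O)
rows([tool(-.30,.22,0),tool(-.25,.14,40),tool(f[1]-.05,f[2]-.003,40)])
E
```

```text
0.15 book TCP [-0.1399 -0.5097  0.2218] tilt 0.1 zx -0.001 F [-0.59  0.02 -0.37] j [-74.  30.  82.  -0.  68. -10.] open 0.9981496482072659
[ 0.05  -0.145  0.03 ]
[[0.273, -0.073, 0.002], [-0.002, 0.0, 0.574]] ,
[[0.3, -0.115, 0.082], [0.677, 0.2, 0.55]] ,
[[0.33, -0.161, 0.195], [0.677, 0.2, 0.55]] ,
```

Emit:
servo_tool([
  [[0.05, -0.013, 0], [0, 0, 0.1]],
  [[0.1, -0.027, 0], [0, 0, 0.2]],
  [[0.15, -0.04, 0], [0, 0, 0.3]],
  [[0.2, -0.053, 0], [0, 0, 0.4]],
  [[0.25, -0.067, 0], [0, 0, 0.5]],
  [[0.273, -0.073, 0.002], [0, 0, 0.574]],
  [[0.28, -0.084, 0.02], [0.17, 0.05, 0.57]],
  [[0.287, -0.095, 0.04], [0.34, 0.1, 0.56]],
  [[0.294, -0.105, 0.06], [0.51, 0.15, 0.555]],
  [[0.3, -0.115, 0.082], [0.677, 0.2, 0.55]],
  [[0.3, -0.115, 0.082], [0.677, 0.2, 0.55]],
  [[0.3, -0.115, 0.082], [0.677, 0.2, 0.55]],
], gripper=0.04)

```text
time_s: 1.65
position: [0.4955, -0.3239, 0.1413]
tcp_rot: [[0.994, -0.087, 0.073], [-0.113, -0.764, 0.636], [0.001, -0.64, -0.768]]
force: [0.6, -0.6, 0.6]
opening: 0.46
```

Run:
```python
from h import *
where(); p,R=follow(0,.04); f=B.T@(p-O)
rows([tool(f[1]-.05,f[2]-.003,40),tool(f[1]-.003,f[2]-.004,40)])
```

```text
1.65 book TCP [ 0.0502 -0.2508  0.1413] tilt 39.8 zx 0.001 F [ 0.62 -0.55  0.56] j [-57.  46.  76.  24.  90.  33.] open 0.45994582445506915
[[-0.0, 0.03, 0.124], [0.004, -0.001, 0.001]] ,
[[-0.0, -0.005, 0.154], [0.004, -0.001, 0.001]] ,
```

Emit:
servo_tool([
  [[0, 0.008, 0.03], [0, 0, 0]],
  [[0, 0.016, 0.06], [0, 0, 0]],
  [[0, 0.023, 0.09], [0, 0, 0]],
  [[0, 0.027, 0.11], [0, 0, 0]],
  [[0, 0.03, 0.124], [0, 0, 0]],
  [[0, 0.03, 0.124], [0, 0, 0]],
  [[0, 0.03, 0.124], [0, 0, 0]],
])

```text
time_s: 2.52
position: [0.5024, -0.2686, 0.0275]
tcp_rot: [[0.994, -0.086, 0.075], [-0.114, -0.764, 0.635], [0.002, -0.64, -0.769]]
force: [0.4, -0.9, -0.2]
opening: 0.454
```

Run:
```python
from h import *
import cv2
where(); p,R=follow(0,.04); f=B.T@(p-O)
rows([tool(f[1]-.003,f[2]-.004,40)])
a=eyes.capture('scene')['pixels'][80:240,60:270]; b=eyes.capture('top')['pixels'][220:380,350:560]
r=lambda i:cv2.resize(cv2.convertScaleAbs(i,alpha=1.4),(399,304),interpolation=cv2.INTER_CUBIC)
w=cv2.resize(eyes.capture('wrist')['pixels'],(399,299))
cv2.imwrite('pics/pre.png',cv2.vconcat([cv2.hconcat([r(a),r(b)])[:300],cv2.hconcat([w,w*0])]))
```

```text
2.525 book TCP [ 0.0508 -0.1951  0.0275] tilt 39.8 zx 0.002 F [ 0.52 -0.89 -0.19] j [-54.  53.  83.  27.  76.  29.] open 0.4544130833637403
[[-0.001, -0.035, 0.031], [0.004, -0.002, 0.002]] ,
```

View pics/pre.png

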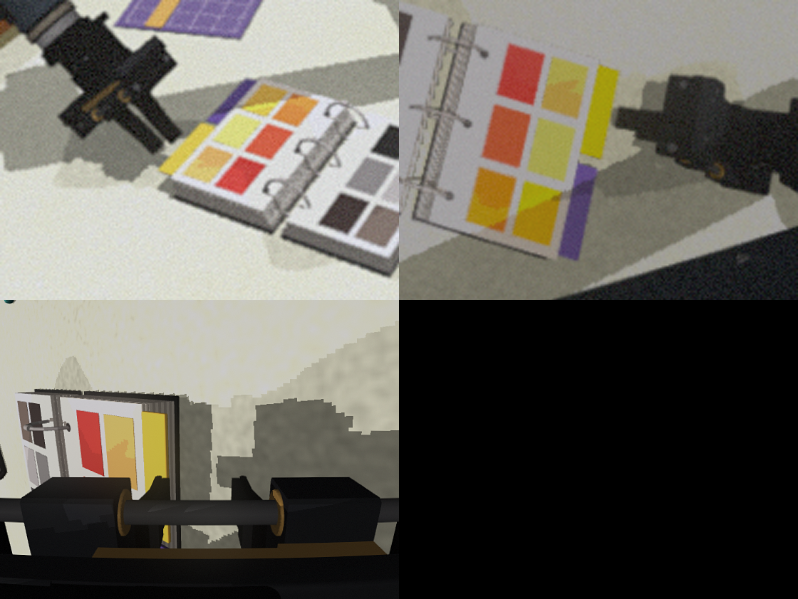

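The tool is lined up with the yellow tab. I'll widen the slot a little so the upper finger clears the board, then go under the tab.

Run:
```python
from h import *
p,R=follow(0,.05); f=B.T@(p-O); print(f)
rows([tool(-.195,f[2]-.003,40),tool(f[1]-.002,f[2]-.003,40)])
```

```text
[ 0.05       -0.14099314  0.0332488 ]
[[-0.0, -0.002, -0.002], [0.003, -0.002, 0.001]] ,
[[-0.0, -0.042, 0.031], [0.003, -0.002, 0.001]] ,
```

Emit:
servo_tool([
  [[0, -0.002, -0.002], [0, 0, 0]],
  [[0, -0.002, -0.002], [0, 0, 0]],
  [[0, -0.01, 0.005], [0, 0, 0]],
  [[0, -0.018, 0.012], [0, 0, 0]],
  [[0, -0.026, 0.018], [0, 0, 0]],
  [[0, -0.034, 0.025], [0, 0, 0]],
  [[0, -0.038, 0.028], [0, 0, 0]],
  [[0, -0.042, 0.031], [0, 0, 0]],
  [[0, -0.042, 0.031], [0, 0, 0]],
  [[0, -0.042, 0.031], [0, 0, 0]],
], gripper=0.05)

```text
time_s: 3.92
position: [0.5077, -0.2163, 0.0293]
tcp_rot: [[0.993, -0.087, 0.074], [-0.114, -0.762, 0.637], [0.001, -0.641, -0.767]]
force: [0.0, 0.1, 0.0]
opening: 0.575
```

Run:
```python
from h import *
import cv2
where()
rows([follow(t,.05) for t in (4,8,12,16,20,24,28,32,36,40,44,48)])
```

```text
3.925 book TCP [ 0.0501 -0.1425  0.0293] tilt 39.9 zx 0.001 F [0.02 0.12 0.  ] j [-50.  52.  88.  29.  72.  29.] open 0.5750459438038263
[[-0.0, -0.012, -0.011], [0.002, -0.001, 0.0]] ,
[[-0.0, -0.02, -0.02], [0.002, -0.001, 0.0]] ,
[[-0.0, -0.029, -0.027], [0.002, -0.001, 0.0]] ,
[[-0.0, -0.039, -0.035], [0.002, -0.001, 0.0]] ,
[[-0.0, -0.049, -0.041], [0.002, -0.001, 0.0]] ,
[[-0.0, -0.06, -0.047], [0.002, -0.001, 0.0]] ,
[[-0.0, -0.071, -0.052], [0.002, -0.001, 0.0]] ,
[[-0.0, -0.082, -0.056], [0.002, -0.001, 0.0]] ,
[[-0.0, -0.094, -0.06], [0.002, -0.001, 0.0]] ,
[[-0.0, -0.106, -0.062], [0.002, -0.001, 0.0]] ,
[[-0.0, -0.117, -0.064], [0.002, -0.001, 0.0]] ,
[[0.0, -0.129, -0.065], [0.002, -0.001, 0.0]] ,
```

Emit:
servo_tool([
  [[0, -0.006, -0.006], [0, 0, 0]],
  [[0, -0.012, -0.011], [0, 0, 0]],
  [[0, -0.016, -0.016], [0, 0, 0]],
  [[0, -0.02, -0.02], [0, 0, 0]],
  [[0, -0.029, -0.027], [0, 0, 0]],
  [[0, -0.039, -0.035], [0, 0, 0]],
  [[0, -0.049, -0.041], [0, 0, 0]],
  [[0, -0.049, -0.041], [0, 0, 0]],
])

```text
time_s: 4.92
position: [0.5092, -0.2042, 0.0935]
tcp_rot: [[0.994, -0.086, 0.074], [-0.113, -0.762, 0.637], [0.002, -0.641, -0.767]]
force: [-0.5, -0.5, -0.3]
opening: 0.571
```

Run:
```python
from h import *
import cv2
where()
rows([follow(t,.05) for t in (24,28,32,36,40,44,48,52,56,60,64,68)])
a=eyes.capture('scene')['pixels'][80:240,60:270]; b=eyes.capture('top')['pixels'][220:380,350:560]
r=lambda i:cv2.resize(cv2.convertScaleAbs(i,alpha=1.4),(399,304),interpolation=cv2.INTER_CUBIC)
cv2.imwrite('pics/lift.png',cv2.hconcat([r(a),r(b)]))
```

```text
4.925 book TCP [ 0.0502 -0.1303  0.0935] tilt 39.9 zx 0.001 F [-0.4 -0.6 -0.3] j [-49.  46.  89.  29.  77.  32.] open 0.571457867504635
[[-0.0, -0.009, -0.006], [0.002, -0.001, 0.001]] ,
[[-0.0, -0.02, -0.011], [0.002, -0.001, 0.001]] ,
[[-0.0, -0.032, -0.015], [0.002, -0.001, 0.001]] ,
[[-0.0, -0.043, -0.018], [0.002, -0.001, 0.001]] ,
[[-0.0, -0.055, -0.021], [0.002, -0.001, 0.001]] ,
[[-0.0, -0.067, -0.023], [0.002, -0.001, 0.001]] ,
[[-0.0, -0.079, -0.024], [0.002, -0.001, 0.001]] ,
[[-0.0, -0.09, -0.023], [-0.033, -0.001, 0.001]] ,
[[-0.0, -0.101, -0.021], [-0.103, -0.001, 0.001]] ,
[[-0.0, -0.111, -0.017], [-0.173, -0.001, 0.001]] ,
[[-0.0, -0.121, -0.014], [-0.243, -0.001, 0.001]] ,
[[-0.0, -0.131, -0.009], [-0.312, -0.001, 0.001]] ,
```

View pics/lift.png

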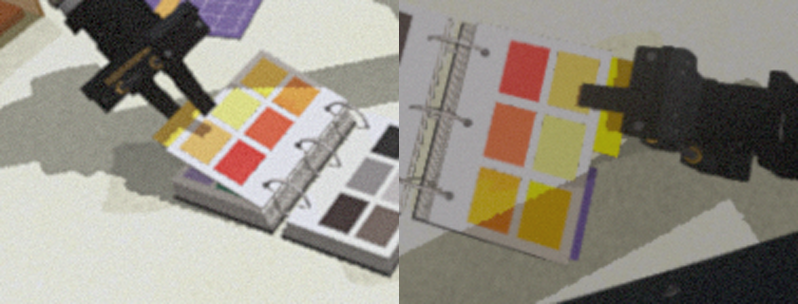

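The yellow board is up about 20° between the fingers and the purple tab is still down. I'll keep following the arc.

Emit:
servo_tool([
  [[0, -0.009, -0.006], [0, 0, 0]],
  [[0, -0.02, -0.011], [0, 0, 0]],
  [[0, -0.032, -0.015], [0, 0, 0]],
  [[0, -0.043, -0.018], [0, 0, 0]],
  [[0, -0.055, -0.021], [0, 0, 0]],
  [[0, -0.067, -0.023], [0, 0, 0]],
  [[0, -0.079, -0.024], [0, 0, 0]],
  [[0, -0.09, -0.023], [-0.033, 0, 0]],
  [[0, -0.101, -0.021], [-0.103, 0, 0]],
  [[0, -0.111, -0.017], [-0.173, 0, 0]],
  [[0, -0.121, -0.014], [-0.243, 0, 0]],
  [[0, -0.131, -0.009], [-0.312, 0, 0]],
])

```text
time_s: 6.52
position: [0.5195, -0.1096, 0.1839]
tcp_rot: [[0.994, -0.105, 0.043], [-0.113, -0.922, 0.37], [0.001, -0.373, -0.928]]
force: [0.9, -0.7, -0.2]
opening: 0.572
```

Run:
```python
from h import *
where()
rows([follow(t,.05,.02+.01*min(1,(t-68)/9)) for t in (71,74,77,80)])
```

```text
6.525 book TCP [ 0.0496 -0.0352  0.1839] tilt 21.9 zx 0.001 F [ 0.97 -0.63 -0.18] j [-35.  29.  96.  21.  67.  51.] open 0.5719046970564613
[[0.0, -0.008, 0.004], [-0.05, -0.001, 0.0]] ,
[[0.0, -0.015, 0.009], [-0.102, -0.001, 0.0]] ,
[[0.0, -0.022, 0.015], [-0.155, -0.001, 0.0]] ,
[[0.0, -0.029, 0.017], [-0.207, -0.001, 0.0]] ,
```

Emit:
servo_tool([
  [[0, -0.008, 0.004], [-0.05, 0, 0]],
  [[0, -0.015, 0.009], [-0.102, 0, 0]],
  [[0, -0.022, 0.015], [-0.155, 0, 0]],
  [[0, -0.029, 0.017], [-0.207, 0, 0]],
  [[0, -0.029, 0.017], [-0.207, 0, 0]],
])

```text
time_s: 7.15
position: [0.5229, -0.0754, 0.1789]
tcp_rot: [[0.994, -0.109, 0.02], [-0.111, -0.978, 0.176], [0.0, -0.177, -0.984]]
force: [-0.1, -0.5, 0.4]
opening: 0.576
```

Emit:
servo_tool([
  [[0, 0.0, 0], [0, 0, 0]],
  [[0, 0, 0], [0, 0, 0]],
  [[0, 0, 0], [0, 0, 0]],
  [[0, 0, 0], [0, 0, 0]],
], gripper=0.022)

```text
time_s: 7.65
position: [0.5233, -0.078, 0.1782]
tcp_rot: [[0.993, -0.113, 0.02], [-0.115, -0.978, 0.176], [0.0, -0.177, -0.984]]
force: [-0.0, -0.0, 0.7]
opening: 0.273
```

Run:
```python
from h import *
import cv2
where()
rows([follow(t,.022,.03) for t in (84,86,88,90)]); print()
rows([follow(t,.022,.03) for t in (92,96,100,104,108,112)])
a=eyes.capture('scene')['pixels'][50:240,60:310]; b=eyes.capture('top')['pixels'][190:380,280:530]
r=lambda i:cv2.resize(cv2.convertScaleAbs(i,alpha=1.4),(399,304),interpolation=cv2.INTER_CUBIC)
cv2.imwrite('pics/up.png',cv2.hconcat([r(a),r(b)]))
```

```text
7.65 book TCP [ 0.0499 -0.0033  0.1782] tilt 10.2 zx 0.0 F [-0.04 -0.04  0.71] j [-26.  27.  98.  11.  59.  64.] open 0.273245294510832
[[0.0, 0.002, 0.001], [-0.073, -0.0, -0.001]] ,
[[0.0, -0.003, 0.001], [-0.108, -0.0, -0.001]] ,
[[0.0, -0.008, 0.002], [-0.143, -0.0, -0.001]] ,
[[0.0, -0.012, 0.003], [-0.178, -0.0, -0.001]] ,

[[0.0, 0.001, 0.001], [-0.213, -0.0, -0.001]] ,
[[0.0, -0.008, 0.003], [-0.282, -0.0, -0.001]] ,
[[0.0, -0.018, 0.005], [-0.352, -0.0, -0.001]] ,
[[0.0, -0.028, 0.008], [-0.422, -0.0, -0.001]] ,
[[0.0, -0.037, 0.012], [-0.492, -0.0, -0.001]] ,
[[0.0, -0.046, 0.016], [-0.562, -0.0, -0.001]] ,
```

View pics/up.png

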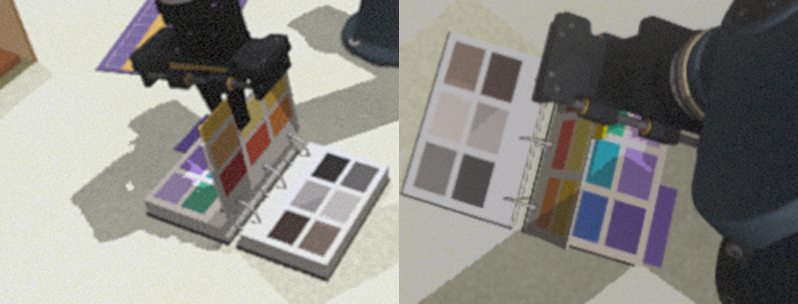

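Emit:
servo_tool([
  [[0, -0.003, 0.001], [-0.108, 0, 0]],
  [[0, -0.006, 0.002], [-0.126, 0, 0]],
  [[0, -0.009, 0.002], [-0.15, 0, 0]],
  [[0, -0.012, 0.003], [-0.178, 0, 0]],
  [[0, -0.014, 0.003], [-0.23, 0, 0]],
  [[0, -0.016, 0.004], [-0.29, 0, 0]],
  [[0, -0.018, 0.005], [-0.352, 0, 0]],
  [[0, -0.023, 0.006], [-0.387, 0, 0]],
  [[0, -0.028, 0.008], [-0.422, 0, 0]],
  [[0, -0.037, 0.012], [-0.492, 0, 0]],
  [[0, -0.046, 0.016], [-0.562, 0, 0]],
  [[0, -0.046, 0.016], [-0.562, 0, 0]],
])

```text
time_s: 9.25
position: [0.5286, -0.0285, 0.17]
tcp_rot: [[0.994, -0.103, -0.043], [-0.111, -0.922, -0.372], [-0.002, 0.374, -0.927]]
force: [-0.3, 0.1, 0.3]
opening: 0.257
```

Run:
```python
from h import *
import cv2
where()
rows([follow(t,.022,.03) for t in (115,118,121,124,127,130,133,136)])
a=eyes.capture('scene')['pixels'][50:240,60:310]; b=eyes.capture('top')['pixels'][190:380,280:530]
r=lambda i:cv2.resize(cv2.convertScaleAbs(i,alpha=1.4),(399,304),interpolation=cv2.INTER_CUBIC)
cv2.imwrite('pics/over.png',cv2.hconcat([r(a),r(b)]))
```

```text
9.25 book TCP [0.0496 0.0465 0.17  ] tilt -22.0 zx -0.001 F [-0.27  0.1   0.32] j [ -3.  30.  97. -26.  57. 109.] open 0.25693750320415093
[[0.0, -0.006, 0.0], [-0.053, 0.0, 0.003]] ,
[[0.0, -0.013, 0.0], [-0.105, 0.0, 0.003]] ,
[[0.001, -0.021, 0.001], [-0.157, 0.0, 0.003]] ,
[[0.001, -0.028, 0.002], [-0.21, 0.0, 0.003]] ,
[[0.001, -0.036, 0.003], [-0.262, 0.0, 0.003]] ,
[[0.001, -0.043, 0.005], [-0.314, 0.0, 0.003]] ,
[[0.001, -0.052, 0.008], [-0.314, 0.0, 0.003]] ,
[[0.001, -0.06, 0.011], [-0.314, 0.0, 0.003]] ,
```

View pics/over.png

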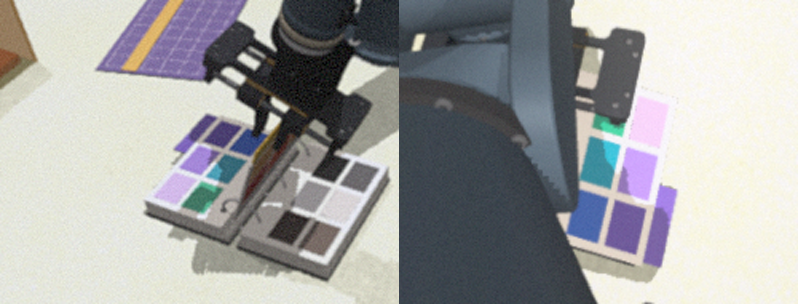

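Emit:
servo_tool([
  [[0, -0.006, 0], [-0.053, 0, 0]],
  [[0, -0.013, 0], [-0.105, 0, 0]],
  [[0, -0.021, 0.001], [-0.157, 0, 0]],
  [[0, -0.028, 0.002], [-0.21, 0, 0]],
  [[0, -0.036, 0.003], [-0.262, 0, 0]],
  [[0, -0.043, 0.005], [-0.314, 0, 0]],
  [[0, -0.043, 0.005], [-0.314, 0, 0]],
])

```text
time_s: 10.22
position: [0.5332, 0.0079, 0.1492]
tcp_rot: [[0.994, -0.086, -0.074], [-0.114, -0.762, -0.638], [-0.001, 0.642, -0.767]]
force: [-1.4, 0.4, 0.0]
opening: 0.251
```

Emit:
servo_tool([
  [[0, 0, 0], [0, 0, 0]],
  [[0, 0, 0], [0, 0, 0]],
  [[0, 0, 0], [0, 0, 0]],
], gripper=0.05)

```text
time_s: 10.6
position: [0.5332, 0.0074, 0.1504]
tcp_rot: [[0.993, -0.088, -0.073], [-0.115, -0.761, -0.638], [0.001, 0.643, -0.766]]
force: [-0.3, 0.3, -0.3]
opening: 0.505
```

Run:
```python
from h import *
where()
rows([follow(t,.05,max(.02,.03-.001*(t-135)/1.5)) for t in (135,138,142,146,150,154,158,162,166,170,174,178,180)])
```

```text
10.6 book TCP [0.05   0.0827 0.1504] tilt -40.0 zx 0.0 F [-0.36  0.23 -0.34] j [  9.  39.  94. -42.  67. 130.] open 0.5052087772669825
[[-0.0, -0.003, 0.0], [-0.0, -0.0, -0.001]] ,
[[-0.0, -0.012, -0.001], [-0.0, -0.0, -0.001]] ,
[[-0.0, -0.024, -0.001], [-0.0, -0.0, -0.001]] ,
[[-0.0, -0.036, -0.001], [-0.0, -0.0, -0.001]] ,
[[-0.0, -0.047, 0.0], [-0.0, -0.0, -0.001]] ,
[[-0.0, -0.058, 0.005], [-0.0, -0.0, -0.001]] ,
[[-0.0, -0.069, 0.01], [-0.0, -0.0, -0.001]] ,
[[-0.0, -0.079, 0.016], [-0.0, -0.0, -0.001]] ,
[[-0.0, -0.089, 0.023], [-0.0, -0.0, -0.001]] ,
[[-0.0, -0.099, 0.031], [-0.0, -0.0, -0.001]] ,
[[-0.0, -0.108, 0.039], [-0.0, -0.0, -0.001]] ,
[[-0.0, -0.116, 0.048], [-0.0, -0.0, -0.001]] ,
[[-0.0, -0.12, 0.052], [-0.0, -0.0, -0.001]] ,
```

Emit:
servo_tool([
  [[0, -0.003, 0], [0, 0, 0]],
  [[0, -0.012, -0.001], [0, 0, 0]],
  [[0, -0.024, -0.001], [0, 0, 0]],
  [[0, -0.036, -0.001], [0, 0, 0]],
  [[0, -0.047, 0], [0, 0, 0]],
  [[0, -0.058, 0.005], [0, 0, 0]],
  [[0, -0.069, 0.01], [0, 0, 0]],
  [[0, -0.079, 0.016], [0, 0, 0]],
  [[0, -0.084, 0.02], [0, 0, 0]],
  [[0, -0.089, 0.023], [0, 0, 0]],
  [[0, -0.089, 0.023], [0, 0, 0]],
])

```text
time_s: 11.98
position: [0.539, 0.0609, 0.0747]
tcp_rot: [[0.993, -0.087, -0.074], [-0.114, -0.761, -0.639], [-0.0, 0.643, -0.766]]
force: [-0.5, 0.3, -0.5]
opening: 0.579
```

Run:
```python
from h import *
import cv2
where()
rows([follow(t,.05,.02) for t in (170,174,178,180)])
a=eyes.capture('scene')['pixels'][50:240,60:310]; w=eyes.capture('wrist')['pixels']
r=lambda i:cv2.resize(cv2.convertScaleAbs(i,alpha=1.4),(399,304),interpolation=cv2.INTER_CUBIC)
cv2.imwrite('pics/down.png',cv2.hconcat([r(a),r(w)]))
```

```text
11.975 book TCP [0.0497 0.1364 0.0747] tilt -40.0 zx -0.0 F [-0.48  0.25 -0.53] j [ 14.  47.  91. -41.  65. 136.] open 0.5785135297300367
[[0.0, -0.009, 0.007], [0.001, 0.0, 0.0]] ,
[[0.0, -0.018, 0.016], [0.001, 0.0, 0.0]] ,
[[0.0, -0.026, 0.024], [0.001, 0.0, 0.0]] ,
[[0.0, -0.03, 0.029], [0.001, 0.0, 0.0]] ,
```

View pics/down.png

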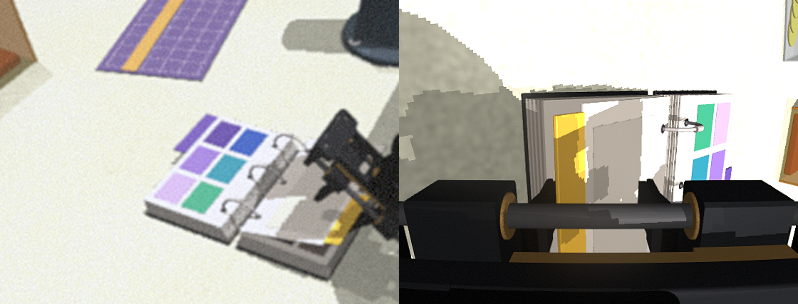

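Emit:
servo_tool([
  [[0, -0.009, 0.007], [0, 0, 0]],
  [[0, -0.018, 0.016], [0, 0, 0]],
  [[0, -0.026, 0.024], [0, 0, 0]],
  [[0, -0.03, 0.029], [0, 0, 0]],
  [[0, -0.032, 0.031], [0, 0, 0]],
  [[0, -0.032, 0.031], [0, 0, 0]],
  [[0, -0.044, 0.021], [0, 0, 0]],
  [[0, -0.055, 0.011], [0, 0, 0]],
  [[0, -0.066, 0.002], [0, 0, 0]],
  [[0, -0.078, -0.008], [0, 0, 0]],
  [[0, -0.078, -0.008], [0, 0, 0]],
])

```text
time_s: 13.45
position: [0.5471, 0.1271, 0.031]
tcp_rot: [[0.994, -0.086, -0.071], [-0.112, -0.761, -0.639], [0.001, 0.643, -0.766]]
force: [-0.2, -0.0, 0.3]
opening: 0.574
```

Emit:
servo_tool([
  [[0, 0.012, -0.015], [0, 0, 0]],
  [[0, 0.025, -0.03], [0, 0, 0]],
  [[0, 0.038, -0.046], [0, 0, 0]],
  [[0, 0.051, -0.061], [0, 0, 0]],
  [[0, 0.064, -0.077], [0, 0, 0]],
  [[0, 0.077, -0.092], [0, 0, 0]],
  [[0, 0.077, -0.092], [0, 0, 0]],
  [[0, 0.077, -0.092], [0, 0, 0]],
])

```text
time_s: 14.45
position: [0.5462, 0.1256, 0.1507]
tcp_rot: [[0.994, -0.087, -0.074], [-0.114, -0.761, -0.639], [-0.001, 0.643, -0.766]]
force: [-0.3, 0.2, -0.4]
opening: 0.575
```

Run:
```python
from h import *
import cv2
where()
a=eyes.capture('scene')['pixels']; b=eyes.capture('top')['pixels']
r=lambda i:cv2.resize(cv2.convertScaleAbs(i,alpha=1.4),(399,300))
cv2.imwrite('pics/end.png',cv2.vconcat([cv2.hconcat([r(a),r(b)]),cv2.hconcat([r(a[80:240,100:320]),r(cv2.imread('pics/scene0.png')[80:240,100:320])])]))
```

```text
14.45 book TCP [0.0495 0.2016 0.1507] tilt -40.0 zx -0.001 F [-0.29  0.22 -0.36] j [ 20.  42.  84. -36.  77. 132.] open 0.574916020587798
```

View pics/end.png

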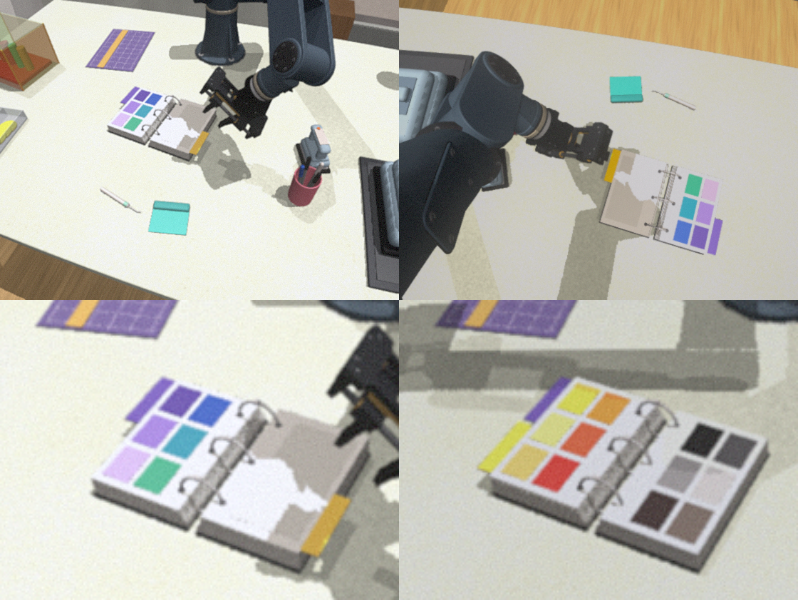

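The yellow-tabbed board lies flat on the turned side and the purple page shows. The book and the things around it look unmoved, and the gripper is clear.

```bash
python3 -c "
from rig import order; print(order.hand_in())"
```

```text
the job is handed in; nothing more can be done
None
```

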